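# Roll-test spacers on a tipping ramp and catch them in a two-pocket tray

### The arm

A 7-joint arm with a two-finger parallel gripper is mounted at the origin on the work surface. World frame = base frame: x ahead of the robot, y to its left, z up, the work surface at z = 0. Lengths are in mm, angles in rad, forces in N, time in s.
With the tool pointing down it reaches from about 425 to 950 mm from the base axis. Payload 4.7 kg.
Tool frame: the origin (TCP) lies on the centre line of the jaws, within the pads' length; the fingertips stand 14 mm ahead of it and the grasp point (between the pads) lies 5 mm behind it; z points along the fingers, y is the line along which they close (so a half turn about z gives the same grasp; the last joint's range is limited). The gripper opens to 85 mm and grips with 20 to 120 N. Pads are 22 mm wide; open, the fingers measure 114 mm over their backs; the gripper's body (76 mm by 85 mm) begins 54 mm behind the grasp point. The pads swing forward as they close: fully open they stand 13 mm farther back than shut.
Start: joints at [-1.361, 0.469, -0.049, 1.532, 0.024, 1.141, -0.082], TCP at [159.619, 655.874, 219.535] pointing down, gripper open.
Joint ranges: [-2.59, 2.59], [-0.33, 1.99], [-1.39, 1.29], [0.1, 2.45], [-1.04, 4.18], [0.21, 1.99], [-2.66, 2.66]. Speed limits (rad/s): [2.57, 2.57, 3.14, 3.14, 3.14, 3.14, 3.14].

### API

Orientations are given as a unit quaternion [x, y, z, w].
In Python, from plant import ctrl gives the robot as it stands. The module is installed in compiled form; this text tells all that it offers.
- The arm moves only by the tool step_arm, never from a script. Its argument "moves" is text: rows parted by semicolons, each of 6 numbers parted by spaces: the shift along the tool's x, y, z in cm, then the turn, a rotation vector about the tool's x, y, z in rad. A call has 1 to 12 rows; each row is the pose to reach, as a shift and turn from the pose commanded when the call began, along the tool's axes at that moment; what a row does not reach only later rows make up. A row lasts 1/10 s, in which the tool goes at most 50 mm and 8.59 degrees, less where a joint would pass 70% of its speed; a pose out of reach is approached as far as the arm can. A call with a gripper value outside its range is refused whole. "jaw" is the opening in per cent of the stroke, from 0 (shut) to 100 (fully open), set as the call begins (left out, the last holds). The fingers move at their own pace and stop on an object; "force" is the grip in N (left out, the last holds). Time passes only in rows, so rows that repeat a pose let the fingers close. It gives the time, the measured TCP pose, the force, the opening and the grip force at its end, in the units of the state.
- ctrl.sense(): the state, without advancing time (a new reading comes with each control period).
- ctrl.snapshot(name): name is "side" or "top" or "wrist"; returns (picture, depth): 480x640x3 uint8, blue, green, red; 480x640 float32, mm along the optical axis (not along the pixel's ray), 0 where there is no reading.
- ctrl.camera_params(name): a dict with "vfov" (degrees; the focal length in pixels is half the picture's height over the tangent of half this angle, whatever the lens; pixels are square), "cx", "cy" (the principal point, pixels), "rvec" (rotation vector, rad) and "tvec" (3), from world to camera coordinates, as OpenCV has them; the wrist camera has in their place "mount" (4x4, takes a point from camera to tool coordinates, whose origin is the TCP and whose axes are the flange's). Camera axes: x right, y down, z forward; pixel columns grow to the right and rows downward; lengths in mm; the calibration is good to about 2 mm. A picture is of the moment at which its call begins: read the wrist's pose just before it. camera_params takes no time and is no camera call.
- ctrl.finish_job(): hands the job in; it is judged then, once.
Trained networks look in the newest picture that a camera, given by its name, has taken for a name from the list of things; names that differ only in an ending like _2 or _b are one class to them, and where a whole thing is asked for, a point or a joint stands for the part that bears it (a point fixed in the world has none). Each returns a list of dicts, best first, with "confidence" (0 to 1); they miss things now and then, are a little off and sometimes report something else, mostly with a low value. They report only what shows in the picture. A call takes as long as a camera call.
- ctrl.silhouettes(name, camera): "mask" (480x640 bool, what is visible of it) and "centre" ([column, row] in pixels, amid what is visible of it).
The state is a dict: "clock": time; "qpos": joint angles; "qvel": joint speeds; "joint_torque": joint torques, N m; "eef_pos": TCP position; "tcp_rot": TCP orientation; "force": force on the tool from outside, world axes, zero at the start; "wrist_torque": the same for the moment, N m; "width": finger opening in mm; "grip_force": force on a finger pad.
Only numpy, scipy, OpenCV 4.12 (cv2) and the standard library are available. Lean on these libraries where they do the work, as an engineer would, in place of code of your own. Each camera call takes 0.05 s, during which the arm holds its last target. There are 200 camera calls.

### The job

Sort the four spacers on the roll-test stand without touching them: slide the tray in under the ramp and press the black paddle gently, so that the two round tubes roll off into the tray's outer pocket (the one next to the tray's handle) while the crushed tube and the hex bar stay put on the ramp. Then draw the tray out and press the paddle further so that those two slide off into the tray's inner pocket, and let the ramp come back down to rest. Leave the hex key, the jar and the circuit board where they are.

Things in the scene. Friction and masses are not known exactly. Their poses are not given: they have to be found in the camera images.
- stand: Fixed stand on a dark stone base, 230 x 360 x 10 mm (y = -192 to +168 mm). Origin under the base, on the table, straight below the middle of the ramp's lip; z up. Its y axis points uphill along the ramp, -y downhill towards the tray's handle; x runs across the lanes. Two uprights at x = +-103 mm carry the hinge.
- ramp (a joint): Tilt of the ramp, rad: 0 level at rest (falls back by its own weight), 0.45 at its stop. Pressing the paddle lifts the ramp's rear. Tubes roll out of their rest groove somewhere from 0.11 to 0.17; the flat-sided parts start to slide only a little later, somewhere from 0.18 to 0.35 (both vary with hidden friction): press slowly, watch, and hold still while something moves.
- lip (a point): Middle of the lip: the ramp's lower edge and its hinge line (along x), 68 mm above the table; axes turn with the ramp, y uphill. The ramp is a black felt-faced plate 190 mm wide (x), 150 mm long, in four lanes 43 mm clear between aluminium fins 14 mm high, lane centres at x = -70, -23, 23 and 70 mm, open at the lip. A rest groove 2.4 mm wide crosses all lanes at y = 110.
- paddle (a point): Middle of the top face of the press paddle, a black rubber pad 34 x 34 mm on a side arm of the ramp, at x = -130, y = -90 mm in the stand's frame and 74 mm above the table with the ramp level. It goes down as the ramp tips, about 9 mm per 0.1 rad, at most 39 mm; pressing takes 4 to 8 N at the pad.
- tray (a joint): How far the tray is drawn out along the stand's -y, m: 0 = in against its stop under the ramp, with the outer pocket below the lip; 0.086 = out against its stop, with the inner pocket below the lip. Starts in between, where the divider would be hit. Slides with about 1.5 N of friction and stays where it is left.
- tray_mid (a point): Underside centre of the grey tray, 12 mm above the table; axes as the stand's. The tray is 190 (x) x 172 (y) x 43 mm high with 4 mm walls and floor and one divider along x at its middle: inner pocket at y = +2 to +82 mm, outer pocket (handle side) at y = -82 to -2 mm.
- tray_grip (a point): Point to take the tray's handle: an upright aluminium post, 14 mm (x) by 20 mm (y), its top 18 mm above this point, which is 62 mm above the table; 36 mm beyond the tray's outer wall on a low bracket. Axes as the stand's; pinch it across x from above, or push it along y.
- tube_a: Round tube, diameter 20 mm; rolls. Bare aluminium, 34 mm long; origin at its centre, x along its length. It starts lying across one of the ramp's four lanes, any lane, on the rest groove 110 mm uphill of the lip.
- tube_b: Round tube, diameter 20 mm; rolls. Bare aluminium, 34 mm long; origin at its centre, x along its length. It starts lying across one of the ramp's four lanes, any lane, on the rest groove 110 mm uphill of the lip.
- crushed: Tube squashed to an oval 24 mm wide and 14 mm high, lying on its flat; slides. Bare aluminium, 34 mm long; origin at its centre, x along its length. It starts lying across one of the ramp's four lanes, any lane, on the rest groove 110 mm uphill of the lip.
- hexbar: Hexagonal standoff, 18 mm across flats, lying on a flat; slides. Bare aluminium, 34 mm long; origin at its centre, x along its length. It starts lying across one of the ramp's four lanes, any lane, on the rest groove 110 mm uphill of the lip.
- hex_key: Bystander: steel hex key, 95 mm long, lying on the table to the right of the stand. Origin under the middle of its long leg.
- flux_jar: Bystander: jar, 48 mm across, 50 mm high, to the left. Origin under its centre.
- board: Bystander: green circuit board, 70 x 120 mm, to the right of the stand. Origin under its centre.

How it is judged (in metres and radians):
On the way:
1. both round tubes lie in the tray's outer pocket while the crushed tube and the hex bar are still on the ramp (y of tube_a in the frame of tray_mid between -0.086 and -0.002 m and x of tube_a in the frame of tray_mid between -0.095 and 0.095 m and z of tube_a in the frame of tray_mid between 0 and 0.04 m and y of tube_b in the frame of tray_mid between -0.086 and -0.002 m and x of tube_b in the frame of tray_mid between -0.095 and 0.095 m and z of tube_b in the frame of tray_mid between 0 and 0.04 m and height (world z) of each of crushed, hexbar above 0.066 m), for 0.2 s.
At the end, for the whole second after the job is handed in: Both round tubes lie at rest within the tray's outer (handle-side) pocket, the crushed tube and the hex bar at rest within its inner pocket (centres inside the pocket and below the rim), and the ramp is back down, under 0.04 rad (y of tube_a in the frame of tray_mid between -0.086 and -0.002 m and x of tube_a in the frame of tray_mid between -0.095 and 0.095 m and z of tube_a in the frame of tray_mid between 0 and 0.04 m and y of tube_b in the frame of tray_mid between -0.086 and -0.002 m and x of tube_b in the frame of tray_mid between -0.095 and 0.095 m and z of tube_b in the frame of tray_mid between 0 and 0.04 m and y of crushed in the frame of tray_mid between 0.002 and 0.086 m and x of crushed in the frame of tray_mid between -0.095 and 0.095 m and z of crushed in the frame of tray_mid between 0 and 0.04 m and y of hexbar in the frame of tray_mid between 0.002 and 0.086 m and x of hexbar in the frame of tray_mid between -0.095 and 0.095 m and z of hexbar in the frame of tray_mid between 0 and 0.04 m and linear speed of each of tube_a, tube_b, crushed, hexbar below 0.03 m/s and value of joint ramp below 0.04 rad); the robot touches nothing.
It fails at once if the robot touches one of the four spacers (contact force between any of the fingers, the arm and tube_a above 0.3 N or contact force between any of the fingers, the arm and tube_b above 0.3 N or contact force between any of the fingers, the arm and crushed above 0.3 N or contact force between any of the fingers, the arm and hexbar above 0.3 N).
It fails at once if the hex key, the jar or the circuit board is moved more than 30 mm (distance of any of hex_key, flux_jar, board from where it was at the start of the episode above 0.03 m).
It also fails if it takes over 64 s, if anything falls off the work surface, if the arm or the gripper's body presses on something with over 40 N, if the wrist force passes 120 N, or if a joint passes its speed limit or range.

## Working session

There is one attempt and no reset: what is moved stays moved. The work goes in short steps, Python scripts to look and compute and a tool call to move; the robot and the scene stay as the last step left them, time stands still between calls to the robot, and variables do not carry over. Pictures are saved under pics/ and viewed, at most 10 in all, crops included, and the job is handed in when it is done.

Besides the shell and the picture viewer there is one more tool, called by a JSON object that holds its "method" and its "body". step_arm: Moves the arm, as the interface text tells. Its arguments: {"type":"object","properties":{"moves":{"type":"string"},"jaw":{"type":"number"},"force":{"type":"number"}},"required":["moves"]}

```bash
mkdir -p pics; cat > h.py <<'E'
import numpy as np, cv2
from scipy.spatial.transform import Rotation as R
from plant import ctrl
def cam(n):
    p=ctrl.camera_params(n); f=240/np.tan(np.radians(p["vfov"]/2))
    return p,f
def world(n,u,v,d):
    p,f=cam(n); c=np.stack([(u-p["cx"])/f*d,(v-p["cy"])/f*d,d],-1)
    M=R.from_rotvec(np.ravel(p["rvec"])).as_matrix()
    return (c-np.ravel(p["tvec"]))@M
def cloud(n,mask,D):
    v,u=np.nonzero(mask&(D>0)); return world(n,u,v,D[v,u])
def proj(n,P):
    p,f=cam(n); M=R.from_rotvec(np.ravel(p["rvec"])).as_matrix()
    c=np.atleast_2d(P)@M.T+np.ravel(p["tvec"]); return c[:,:2]/c[:,2:]*f+[p["cx"],p["cy"]]
E
python3 - <<'E'
from h import *
for n in("top","side"):
    I,D=ctrl.snapshot(n); cv2.imwrite(f"pics/{n}0.png",I); np.save(f"{n}0.npy",D)
    print(n,ctrl.camera_params(n))
    for k in("stand","ramp","paddle","tray","tray_grip","tube_a","crushed","hexbar","flux_jar","hex_key","board"):
        try: r=ctrl.silhouettes(k,n)
        except Exception as e: print(k,e); continue
        for x in r[:3]:
            P=cloud(n,x["mask"],D)
            if len(P): print(k,round(x["confidence"],2),np.round(x["centre"]),np.median(P,0).round(),P.min(0).round(),P.max(0).round())
s=ctrl.sense();print(s["eef_pos"],s["tcp_rot"],s["clock"],s["width"])
E
```

```text
top {'vfov': 42.62638806214004, 'cx': 313.5971998170968, 'cy': 234.13485714062958, 'rvec': array([ 2.0973676 , -2.14024999,  0.22110277]), 'tvec': array([  32.44894199,  565.48661582, 1248.05914683])}
stand 0.84 [291. 224.] [589.  71.  20.] [ 459. -114.   -8.] [734. 269.  90.]
ramp 0.84 [250. 226.] [579. 151.  68.] [459. -30.  11.] [692. 253.  90.]
paddle 0.71 [252. 231.] [577. 153.  68.] [457. -36.  -7.] [717. 266.  90.]
tray 0.56 [317. 217.] [614.  14.  16.] [ 506. -104.   -4.] [713. 102.  85.]
tray 0.41 [251. 233.] [577. 153.  68.] [457. -36.  -7.] [717. 266.  90.]
tray_grip 0.72 [318. 216.] [614.  15.  16.] [ 502. -102.    4.] [722. 102.  85.]
tube_a 0.73 [232. 235.] [565. 196.  85.] [549. 186.  65.] [583. 210.  92.]
tube_a 0.55 [230. 257.] [517. 190.  84.] [499. 180.  62.] [539. 203.  91.]
crushed 0.48 [225. 191.] [658. 207.  80.] [642. 195.  65.] [678. 220.  88.]
crushed 0.17 [317. 214.] [614.  14.  16.] [ 504. -108.   -7.] [713. 104.  85.]
hexbar 0.72 [226. 213.] [607. 202.  83.] [593. 191.  64.] [627. 214.  91.]
flux_jar 0.87 [112. 269.] [504. 451.  47.] [484. 433.  -4.] [530
[... 890 characters left out ...]
.] [546. 523.  56.]
tray_grip 0.76 [353. 250.] [616.  21.  22.] [ 498. -105.   -2.] [743. 128.  85.]
tube_a 0.7 [312. 188.] [568. 190.  84.] [551. 183.  67.] [589. 224.  91.]
tube_a 0.61 [294. 193.] [517. 183.  85.] [502. 176.  75.] [534. 194.  91.]
tube_a 0.37 [351. 248.] [615.  20.  22.] [ 495. -105.   -3.] [742. 128.  85.]
flux_jar 0.61 [265. 154.] [508. 442.  35.] [485. 424.  -1.] [544. 515.  56.]
hex_key 0.48 [342. 399.] [ 468. -332.    6.] [ 417. -337.    0.] [ 516. -305.   11.]
board 0.61 [448. 414.] [ 641. -420.    6.] [ 600. -479.   -2.] [ 687. -353.   16.]
[159.62657267 655.8743746  219.52218452] [ 1.19108179e-01  9.92881282e-01  4.38212332e-05 -1.28377380e-05] 1.2 85.5859880610432
```

View pics/top0.png

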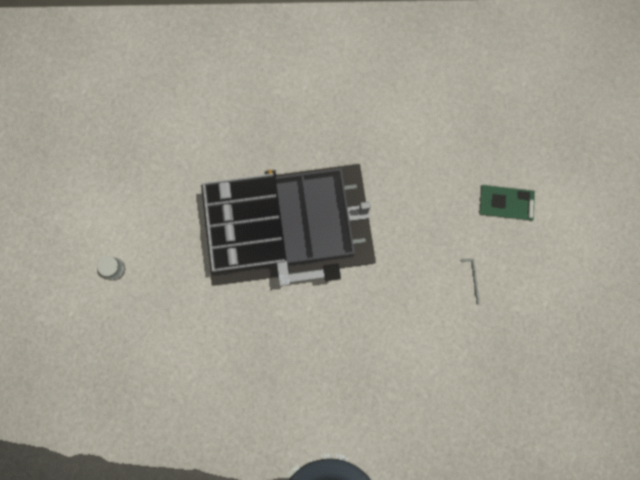

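```bash
python3 - <<'E'
from h import *
D=np.load("top0.npy"); Ds=np.load("side0.npy")
# stand yaw from tubes' line: lanes
for n,D in(("top",D),("side",Ds)):
    P=cloud(n,np.ones(D.shape,bool),D)
    P=P[(P[:,0]>400)&(P[:,0]<760)&(P[:,1]>-200)&(P[:,1]<320)]
    for lo,hi,nm in((63,73,'ramp68'),(73,79,'paddle74'),(76,84,'post80?'),(7,13,'base')):
        Q=P[(P[:,2]>lo)&(P[:,2]<hi)]
        if nm=='ramp68': Q=Q[(Q[:,1]>60)]
        r=cv2.minAreaRect(Q[:,:2].astype(np.float32)); print(n,nm,len(Q),r)
    Q=P[(P[:,2]>70)&(P[:,1]<60)]; print("tall low-y",len(Q))
    for c in np.unique((Q[:,:2]//40).astype(int),axis=0):
        q=Q[((Q[:,:2]//40).astype(int)==c).all(1)]
        if len(q)>4: print(c*40,len(q),q.mean(0).round(1),q.min(0).round(),q.max(0).round())
E
```

```text
top ramp68 4930 ((570.8994140625, 161.9058074951172), (251.91079711914062, 166.14825439453125), 10.054366111755371)
top paddle74 745 ((573.5739135742188, 91.33248901367188), (353.3257141113281, 225.7322540283203), 77.83503723144531)
top post80? 1198 ((583.4979858398438, 83.5875244140625), (353.7038879394531, 214.98516845703125), 85.05393981933594)
top base 3529 ((570.53857421875, 65.76034545898438), (337.0766906738281, 489.3692932128906), 3.659299373626709)
tall low-y 365
[440 -40] 101 [472.8 -15.4  73.6] [464. -32.  70.] [480.  -0.  80.]
[440   0] 30 [474.2  22.   71.3] [469.   1.  70.] [479.  39.  74.]
[440  40] 24 [475.1  51.   71.9] [467.  41.  70.] [480.  59.  76.]
[480 -40] 110 [489.7 -15.9  73.2] [480. -30.  70.] [499.  -1.  79.]
[480   0] 27 [485.5  11.5  72.2] [480.   1.  70.] [495.  34.  77.]
[ 600 -120] 62 [621.2 -89.6  77.5] [615. -99.  70.] [630. -80.  85.]
[600 -80] 8 [620.5 -79.2  77.1] [615. -80.  72.] [626. -78.  81.]
side ramp68 2539 ((575.1408081054688, 159.25277709960938), (253.36558532714844, 166.48939514160156), 8.931720733642578)
side paddle74 615 ((582.7526245117188, 82.0671157836914), (360.0639343261719, 218.7637939453125), 83.16382598876953)
side post80? 899 ((585.9320068359375, 80.42625427246094), (361.484619140625, 215.4768829345703), 85.28156280517578)
side base 1992 ((622.745849609375, 76.65620422363281), (271.04058837890625, 360.9271545410156), 6.464845180511475)
tall low-y 336
[440 -40] 72 [473.1 -17.7  73.6] [465. -34.  70.] [480.  -1.  77.]
[440   0] 30 [474.7  23.5  71.5] [469.   1.  70.] [480.  39.  74.]
[440  40] 21 [475.1  51.5  71.4] [470.  42.  70.] [480.  60.  74.]
[480 -40] 111 [490.1 -19.3  74. ] [480. -36.  70.] [501.  -0.  77.]
[480   0] 25 [484.4  19.3  71.6] [480.   0.  70.] [498.  38.  74.]
[480  40] 8 [482.6  49.2  71.4] [481.  41.  71.] [485.  59.  73.]
[ 600 -120] 69 [622.4 -93.2  78. ] [ 616. -104.   70.] [630. -81.  85.]
```

Spacers lie at about (225,190), (227,213), (230,235), (232,257). The handle is at (363,210) and the paddle at (332,272), and the tray's divider sits mid-way. Next I go above the handle.

{"method": "step_arm", "body": {"moves": "-62.5 -61.7 0 0 0 1.2;-62.5 -61.7 0 0 0 1.2;-62.5 -61.7 0 0 0 1.2;-62.5 -61.7 0 0 0 1.2;-62.5 -61.7 0 0 0 1.2;-62.5 -61.7 0 0 0 1.2;-62.5 -61.7 0 0 0 1.2;-62.5 -61.7 0 0 0 1.2;-62.5 -61.7 0 0 0 1.2;-62.5 -61.7 0 0 0 1.2;-62.5 -61.7 0 0 0 1.2;-62.5 -61.7 0 0 0 1.2"}}

```text
clock: 2.4
eef_pos: [475.6, 143.6, 220.0]
tcp_rot: [0.659, 0.752, 0.001, 0.0]
force: [0.2, 1.3, 0.0]
width: 85.1
grip_force: 0.0
```

{"method": "step_arm", "body": {"moves": "-25.2 11.4 0 0 0 0;-25.2 11.4 0 0 0 0;-25.2 11.4 0 0 0 0;-25.2 11.4 0 0 0 0;-25.2 11.4 0 0 0 0;-25.2 11.4 0 0 0 0;-25.2 11.4 0 0 0 0;-25.2 11.4 0 0 0 0"}}

```text
clock: 3.2
eef_pos: [620.8, -89.5, 219.1]
tcp_rot: [0.659, 0.752, -0.0, -0.0]
force: [0.1, -0.1, 0.9]
width: 85.5
grip_force: 0.0
```

```bash
cat >> h.py <<'E'
def wcloud(mask,D,s):
    p,f=cam("wrist"); v,u=np.nonzero(mask&(D>0)); d=D[v,u]
    c=np.stack([(u-p["cx"])/f*d,(v-p["cy"])/f*d,d,np.ones_like(d)],-1)@np.array(p["mount"]).T
    return c[:,:3]  # tool coords, mm
E
python3 - <<'E'
from h import *
s=ctrl.sense(); I,D=ctrl.snapshot("wrist"); cv2.imwrite("pics/w1.png",I); np.save("w1.npy",D)
print(s["eef_pos"],s["tcp_rot"],ctrl.camera_params("wrist"))
T=wcloud(np.ones(D.shape,bool),D,s); W=R.from_quat(s["tcp_rot"]).apply(T)+s["eef_pos"]
Q=W[(W[:,2]>72)&(W[:,2]<90)&(abs(W[:,0]-621)<30)&(abs(W[:,1]+91)<30)]; print(len(Q),cv2.minAreaRect(Q[:,:2].astype(np.float32)),Q[:,2].max())
Q=W[(W[:,2]>68)&(W[:,2]<80)&(abs(W[:,0]-482)<40)&(abs(W[:,1]+17)<40)]; print(len(Q),Q.mean(0) if len(Q) else 0, cv2.minAreaRect(Q[:,:2].astype(np.float32)) if len(Q) else 0)
E
```

```text
[620.78760144 -89.5260228  219.11936919] [ 6.59244564e-01  7.51928434e-01 -7.78745295e-05 -4.78542870e-04] {'vfov': 59.23906791234097, 'cx': 316.447965066169, 'cy': 245.15035872015477, 'mount': array([[-6.37223155e-06, -9.57458866e-01, -2.88569784e-01,
         7.29950916e+01],
       [ 9.99999984e-01, -5.84243373e-05,  1.71766661e-04,
         2.42832968e-01],
       [-1.81319011e-04, -2.88569778e-01,  9.57458850e-01,
        -1.53702436e+02],
       [ 0.00000000e+00,  0.00000000e+00,  0.00000000e+00,
         1.00000000e+00]])}
553 ((623.9859619140625, -89.62921142578125), (13.811393737792969, 20.425914764404297), 7.367665767669678) 81.40305678154132
3578 [484.64533394  -8.45039357  72.11822142] ((483.5605773925781, -3.9005126953125), (34.02698516845703, 56.05948257446289), 6.770267963409424)
```

View pics/w1.png

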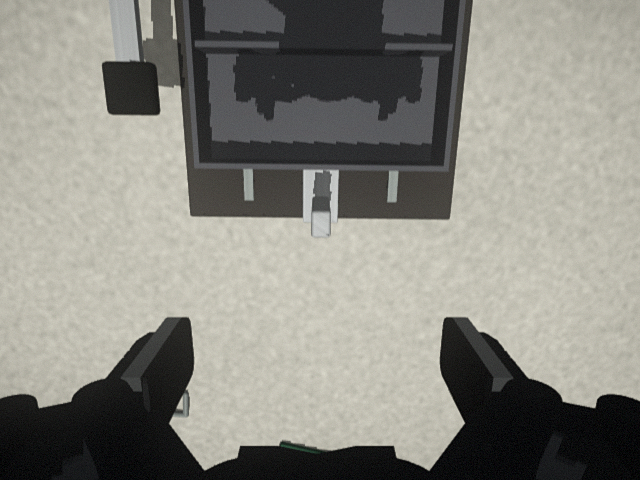

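The wrist view shows the handle post at (320,222) and the paddle at (131,88). The post measures (624,-90) with yaw 0.129. I descend and pinch it.

{"method": "step_arm", "body": {"moves": "0 0.3 5 0 0 0;0 0.3 10 0 0 0;0 0.3 13 0 0 0;0 0.3 16 0 0 0;0 0.3 16.2 0 0 0;0 0.3 16.2 0 0 0"}}

```text
clock: 3.85
eef_pos: [623.8, -87.5, 57.7]
tcp_rot: [0.658, 0.753, 0.0, -0.0]
force: [0.9, 0.3, 0.0]
width: 85.1
grip_force: 0.0
```

{"method": "step_arm", "body": {"moves": "0 0 0 0 0 0;0 0 0 0 0 0;0 0 0 0 0 0;0 0 0 0 0 0;0 0 0 0 0 0;0 0 0 0 0 0", "jaw": 0, "force": 30}}

```text
clock: 4.45
eef_pos: [623.7, -89.2, 58.1]
tcp_rot: [0.659, 0.752, 0.0, -0.0]
force: [-1.9, -0.0, 5.6]
width: 12.8
grip_force: 32.4
```

{"method": "step_arm", "body": {"moves": "1 0 0 0 0 0;2 0 0 0 0 0;2.5 0 0 0 0 0;3 0 0 0 0 0;3 0 0 0 0 0"}}

```text
clock: 4.95
eef_pos: [620.0, -57.4, 58.0]
tcp_rot: [0.658, 0.753, 0.0, -0.0]
force: [-2.2, 0.3, 7.3]
width: 13.2
grip_force: 32.5
```

{"method": "step_arm", "body": {"moves": "0.5 0 0 0 0 0;1 0 0 0 0 0;1 0 0 0 0 0"}}

```text
clock: 5.25
eef_pos: [618.8, -47.6, 58.0]
tcp_rot: [0.659, 0.753, 0.001, -0.0]
force: [-2.5, 0.1, 7.5]
width: 12.9
grip_force: 32.5
```

{"method": "step_arm", "body": {"moves": "0.5 0 0 0 0 0;1 0 0 0 0 0;1 0 0 0 0 0"}}

```text
clock: 5.55
eef_pos: [617.6, -37.7, 58.0]
tcp_rot: [0.658, 0.753, 0.001, -0.0]
force: [-1.4, -0.2, 6.8]
width: 13.0
grip_force: 32.5
```

{"method": "step_arm", "body": {"moves": "0.5 0 0 0 0 0;0.5 0 0 0 0 0"}}

```text
clock: 5.75
eef_pos: [617.1, -32.9, 58.0]
tcp_rot: [0.659, 0.753, 0.001, -0.0]
force: [-1.9, 0.2, 7.0]
width: 13.3
grip_force: 32.5
```

{"method": "step_arm", "body": {"moves": "0.5 0 0 0 0 0;0.5 0 0 0 0 0"}}

```text
clock: 5.95
eef_pos: [617.0, -32.2, 58.1]
tcp_rot: [0.659, 0.752, -0.001, 0.003]
force: [1.3, -6.9, 3.2]
width: 13.0
grip_force: 32.2
```

{"method": "step_arm", "body": {"moves": "0.5 0 0 0 0 0;0.5 0 0 0 0 0"}}

```text
clock: 6.15
eef_pos: [617.0, -32.2, 58.1]
tcp_rot: [0.66, 0.751, -0.002, 0.006]
force: [3.4, -14.7, 0.8]
width: 12.9
grip_force: 31.8
```

```bash
python3 - <<'E'
from h import *
I,D=ctrl.snapshot("side"); cv2.imwrite("pics/s2.png",cv2.resize(I[120:330,230:470],None,fx=3,fy=2.8)); s=ctrl.sense();print(s["eef_pos"],s["force"],s["wrist_torque"])
E
```

```text
[616.98749699 -32.19629292  58.11230254] [  2.59619716 -14.54941806   0.56233121] [-2.96647624 -0.54557909 -0.09413419]
```

View pics/s2.png

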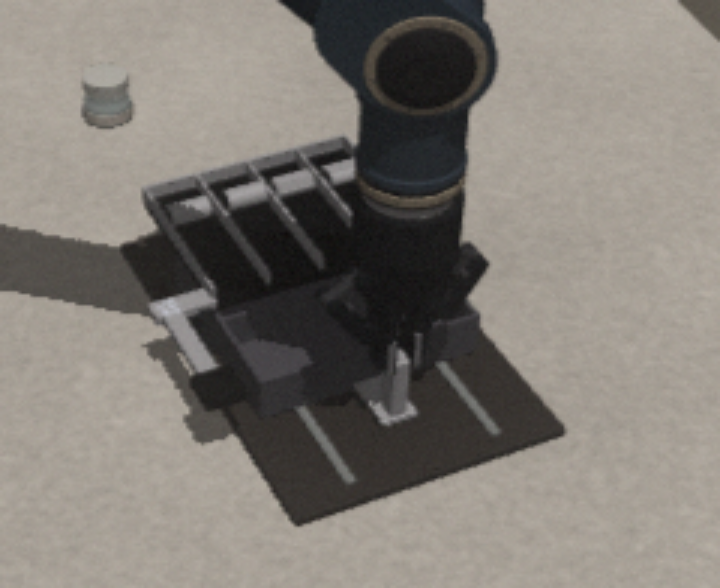

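The tray is at its inner stop. I release it, lift, and go over the paddle with the fingers shut.

{"method": "step_arm", "body": {"moves": "-0.9 0 0 0 0 0;-0.9 0 0 0 0 0"}}

```text
clock: 6.4
eef_pos: [617.2, -34.1, 58.0]
tcp_rot: [0.659, 0.752, 0.0, 0.001]
force: [-1.6, -2.8, 6.8]
width: 12.7
grip_force: 32.5
```

{"method": "step_arm", "body": {"moves": "0 0 0 0 0 0;0 0 0 0 0 0;0 0 0 0 0 0;0 0 -2 0 0 0;0 0 -6 0 0 0;0 0 -8 0 0 0;0 0 -8 0 0 0", "jaw": 100}}

```text
clock: 7.1
eef_pos: [618.7, -33.3, 140.6]
tcp_rot: [0.659, 0.752, 0.002, 0.002]
force: [0.6, -0.1, -0.3]
width: 85.5
grip_force: 0.0
```

{"method": "step_arm", "body": {"moves": "3.5 -12.9 0 0 0 0;3.5 -12.9 0 0 0 0;3.5 -12.9 0 0 0 0;3.5 -12.9 0 0 0 0;3.5 -12.9 0 0 0 0;3.5 -12.9 0 0 0 0", "jaw": 0}}

```text
clock: 7.7
eef_pos: [485.1, -15.6, 137.4]
tcp_rot: [0.659, 0.752, 0.0, 0.0]
force: [-0.0, 0.6, 0.2]
width: 0.1
grip_force: 0.0
```

```bash
cat > look.py <<'E'
from h import *
import sys
ctrl_s=ctrl.sense(); print(ctrl_s["clock"],ctrl_s["eef_pos"].round(1),ctrl_s["force"].round(1),round(ctrl_s["width"],1))
S=np.array([602.4,91.2,0]); X=np.array([.9918,.1281,0]); Y=np.array([-.1281,.9918,0])
for n in sys.argv[2:]:
    I,D=ctrl.snapshot(n); cv2.imwrite(f"pics/{sys.argv[1]}_{n}.png",I)
    for k in("tube_a","crushed","hexbar"):
        for x in ctrl.silhouettes(k,n)[:3]:
            P=cloud(n,x["mask"],D)
            if len(P):
                m=np.median(P,0)-S; print(n,k,round(x["confidence"],2),"xyz",np.round([m@X,m@Y,m[2]]),len(P))
E
python3 look.py a top side
```

```text
7.7 [485.1 -15.6 137.4] [-0.   0.6  0.2] 0.1
top tube_a 0.55 xyz [-73. 109.  85.] 186
top tube_a 0.51 xyz [-25. 109.  86.] 121
top crushed 0.5 xyz [ 70. 108.  80.] 193
top hexbar 0.44 xyz [ 20. 108.  83.] 168
side tube_a 0.31 xyz [ -27. -511.    6.] 2331
side crushed 0.58 xyz [ 72. 101.  81.] 116
side hexbar 0.53 xyz [ 27. 102.  84.] 65
side hexbar 0.22 xyz [  3. -39.  27.] 3569
```

{"method": "step_arm", "body": {"moves": "0 0 2.5 0 0 0;0 0 4.5 0 0 0;0 0 4.5 0 0 0"}}

```text
clock: 8.4
eef_pos: [482.2, -15.9, 90.5]
tcp_rot: [0.659, 0.752, -0.002, -0.002]
force: [-1.1, -0.4, -0.5]
width: 0.1
grip_force: 0.0
```

{"method": "step_arm", "body": {"moves": "0 0 0.4 0 0 0;0 0 0.8 0 0 0;0 0 0.8 0 0 0;0 0 0.8 0 0 0"}}

```text
clock: 8.8
eef_pos: [484.5, -15.8, 84.9]
tcp_rot: [0.659, 0.752, 0.0, 0.0]
force: [-1.1, -0.5, 0.1]
width: 0.0
grip_force: 0.0
```

{"method": "step_arm", "body": {"moves": "0 0 0.3 0 0 0;0 0 0.3 0 0 0"}}

```text
clock: 9.0
eef_pos: [484.0, -15.8, 81.4]
tcp_rot: [0.659, 0.752, 0.0, -0.0]
force: [0.2, 0.3, -0.9]
width: 0.2
grip_force: 0.0
```

```bash
python3 look.py b top side; python3 -c "
import cv2;I=cv2.imread('pics/b_side.png');J=cv2.imread('pics/b_top.png')
import numpy as np
cv2.imwrite('pics/b.png',np.hstack([cv2.resize(I[150:290,260:400],(400,400)),cv2.resize(J[160:300,190:330],(400,400))]))"
```

```text
9.0 [484.  -15.8  81.4] [ 0.2  0.3 -0.9] 0.2
top tube_a 0.47 xyz [-23. 109.  85.] 142
top tube_a 0.45 xyz [-73. 109.  86.] 147
top crushed 0.61 xyz [ 71. 107.  80.] 186
top hexbar 0.72 xyz [ 21. 108.  83.] 161
top hexbar 0.65 xyz [-153. -401.    4.] 110
side crushed 0.49 xyz [ 71. 101.  81.] 94
side hexbar 0.44 xyz [ 23. 102.  83.] 126
```

View pics/b.png

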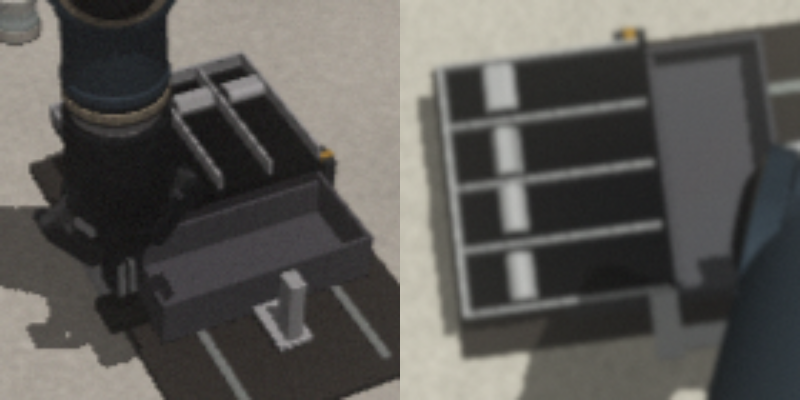

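Left half: the fingers stand over the paddle at (125,300). Right half: all four spacers are still on the groove, and the outer pocket is below the lip. There is no contact yet, so I keep going down slowly.

{"method": "step_arm", "body": {"moves": "0 0 0.2 0 0 0;0 0 0.2 0 0 0"}}

```text
clock: 9.6
eef_pos: [483.9, -15.8, 79.2]
tcp_rot: [0.659, 0.752, -0.0, -0.0]
force: [0.6, 0.1, -0.5]
width: -0.3
grip_force: 0.0
```

{"method": "step_arm", "body": {"moves": "0 0 0.2 0 0 0;0 0 0.2 0 0 0"}}

```text
clock: 9.8
eef_pos: [483.9, -15.8, 77.2]
tcp_rot: [0.659, 0.752, -0.0, -0.0]
force: [-0.4, 0.6, -0.5]
width: -0.3
grip_force: 0.0
```

```bash
python3 look.py c top; python3 - <<'E'
from h import *
s=ctrl.sense(); I,D=ctrl.snapshot("wrist"); cv2.imwrite("pics/w3.png",I)
E
```

```text
9.8 [483.9 -15.8  77.2] [-0.4  0.6 -0.5] -0.3
top tube_a 0.56 xyz [-72. 109.  85.] 160
top tube_a 0.49 xyz [-21. 109.  85.] 144
top crushed 0.68 xyz [ 70. 109.  80.] 176
top hexbar 0.59 xyz [ 18. -39.  16.] 3055
top hexbar 0.57 xyz [ 20. 110.  83.] 164
```

View pics/w3.png

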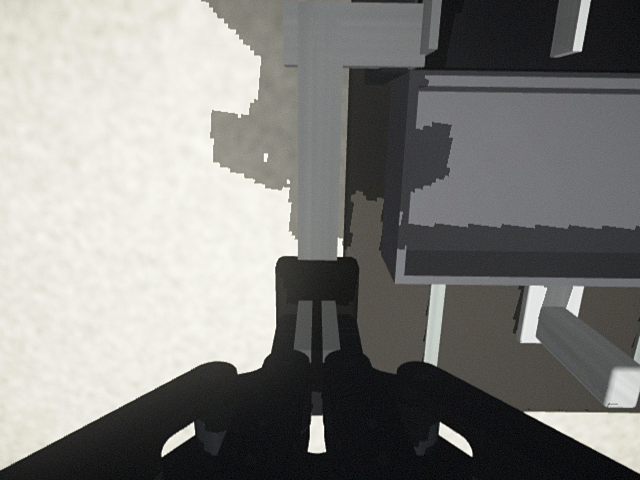

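The pad shows at rows 258 to 330 with the finger strips ending at (316,300). I check with depth whether the tips are over it.

```bash
python3 - <<'E'
from h import *
s=ctrl.sense(); I,D=ctrl.snapshot("wrist"); p,f=cam("wrist"); M=np.array(p["mount"])
for u,v in((316,265),(316,280),(316,292),(285,280),(285,310),(350,310),(304,305),(328,305),(304,330),(304,350),(316,320),(316,400)):
    d=float(D[v,u]); t=M@[(u-p["cx"])/f*d,(v-p["cy"])/f*d,d,1]; print(u,v,d,t[:3].round(1),"wz",round(s["eef_pos"][2]-t[2],1))
i=np.linalg.inv(M)
for z in(0,14):
    c=i@[0,0,z,1]; print(c[:2]/c[2]*f+[p["cx"],p["cy"]])
E
```

```text
316 265 169.33323669433594 [16.5  0.1  6.1] wz 71.4
316 280 167.50790405273438 [11.4  0.1  2.7] wz 74.8
316 292 170.97608947753906 [5.5 0.1 4.5] wz 73.0
285 280 168.86395263671875 [ 10.9 -12.3   4. ] wz 73.5
285 310 172.44447326660156 [ -2.1 -12.6   3.8] wz 73.7
350 310 172.98770141601562 [-2.4 14.   4.3] wz 73.2
304 305 147.6039276123047 [ 10.4  -4.1 -18.4] wz 95.9
328 305 147.3533935546875 [ 10.5   4.3 -18.6] wz 96.1
304 330 129.4810791015625 [ 10.7  -3.6 -37.2] wz 114.7
304 350 118.20806884765625 [ 10.8  -3.2 -49. ] wz 126.5
316 320 137.2211151123047 [ 10.1   0.1 -29.3] wz 106.8
316 400 123.3018798828125 [ -5.9   0.1 -48.7] wz 126.2
[315.76992912 309.23157638]
[315.81401452 295.11288643]
```

The pad top is at z 73.5, right under the fingers and not yet touched. I continue down.

{"method": "step_arm", "body": {"moves": "0 0 0.2 0 0 0;0 0 0.2 0 0 0"}}

```text
clock: 10.3
eef_pos: [483.9, -15.9, 75.3]
tcp_rot: [0.659, 0.752, -0.0, -0.0]
force: [-0.6, 0.3, 0.0]
width: -0.2
grip_force: 0.0
```

{"method": "step_arm", "body": {"moves": "0 0 0.2 0 0 0;0 0 0.2 0 0 0"}}

```text
clock: 10.5
eef_pos: [483.9, -15.9, 73.2]
tcp_rot: [0.659, 0.752, -0.0, -0.0]
force: [0.9, 0.4, -0.5]
width: 0.0
grip_force: 0.0
```

{"method": "step_arm", "body": {"moves": "0 0 0.2 0 0 0;0 0 0.2 0 0 0"}}

```text
clock: 10.7
eef_pos: [483.9, -15.9, 71.3]
tcp_rot: [0.659, 0.752, -0.0, -0.0]
force: [-0.7, -0.5, 0.2]
width: -0.1
grip_force: 0.0
```

```bash
python3 look.py d top; python3 - <<'E'
from h import *
s=ctrl.sense(); I,D=ctrl.snapshot("wrist"); cv2.imwrite("pics/w4.png",cv2.resize(I[220:420,200:440],(720,600)))
p,f=cam("wrist"); M=np.array(p["mount"])
for u in(316,304,285,348):
  for v in range(260,440,12):
    d=float(D[v,u]); t=M@[(u-p["cx"])/f*d,(v-p["cy"])/f*d,d,1]; print(u,v,t[:3].round(),"wz",round(s["eef_pos"][2]-t[2]),end=" | ")
  print()
E
```

```text
10.7 [483.9 -15.9  71.3] [-0.7 -0.5  0.2] -0.1
top tube_a 0.71 xyz [-23. 109.  85.] 160
top tube_a 0.43 xyz [-73. 109.  84.] 152
top crushed 0.55 xyz [ 69. 109.  80.] 198
top hexbar 0.75 xyz [ 20. 108.  83.] 163
316 260 [20.  0.  2.] wz 70 | 316 272 [16.  0. -1.] wz 72 | 316 284 [12.  0. -3.] wz 74 | 316 296 [ 6.  0. -2.] wz 73 | 316 308 [ 11.   0. -21.] wz 93 | 316 320 [ 11.   0. -31.] wz 102 | 316 332 [ 11.   0. -38.] wz 110 | 316 344 [ 10.   0. -45.] wz 117 | 316 356 [  8.   0. -48.] wz 120 | 316 368 [  4.   0. -48.] wz 120 | 316 380 [  1.   0. -48.] wz 120 | 316 392 [ -3.   0. -49.] wz 121 | 316 404 [ -8.   0. -48.] wz 120 | 316 416 [-109.   -0.   72.] wz -1 | 316 428 [-117.   -0.   72.] wz 0 | 
304 260 [20. -5.  2.] wz 69 | 304 272 [16. -4. -2.] wz 73 | 304 284 [12. -5. -2.] wz 74 | 304 296 [ 7. -5. -2.] wz 74 | 304 308 [ 11.  -4. -23.] wz 95 | 304 320 [ 11.  -4. -31.] wz 102 | 304 332 [ 11.  -4. -39.] wz 110 | 304 344 [ 10.  -3. -45.] wz 116 | 304 356 [ 12.  -3. -53.] wz 125 | 304 368 [ 12.  -3. -60.] wz 132 | 304 380 [ 11.  -3. -64.] wz 135 | 304 392 [ 10.  -3. -67.] wz 138 | 
[... 395 characters left out ...]
z 128 | 285 368 [ 12.  -8. -60.] wz 132 | 285 380 [ 12.  -7. -65.] wz 136 | 285 392 [ 11.  -7. -69.] wz 140 | 285 404 [ 17.  -6. -80.] wz 152 | 285 416 [ 17.  -6. -84.] wz 155 | 285 428 [ 17.  -6. -88.] wz 159 | 
348 260 [-1. 17. 62.] wz 9 | 348 272 [16. 12. -1.] wz 73 | 348 284 [12. 12. -3.] wz 74 | 348 296 [ 7. 13. -2.] wz 74 | 348 308 [ 1. 13. -1.] wz 73 | 348 320 [  7.  11. -23.] wz 94 | 348 332 [  7.  10. -31.] wz 103 | 348 344 [  7.  10. -40.] wz 111 | 348 356 [ 13.   9. -56.] wz 127 | 348 368 [ 12.   8. -59.] wz 131 | 348 380 [ 12.   8. -65.] wz 136 | 348 392 [ 12.   8. -69.] wz 141 | 348 404 [ 17.   7. -80.] wz 152 | 348 416 [ 16.   7. -83.] wz 154 | 348 428 [ 17.   6. -88.] wz 159 |
```

View pics/w4.png

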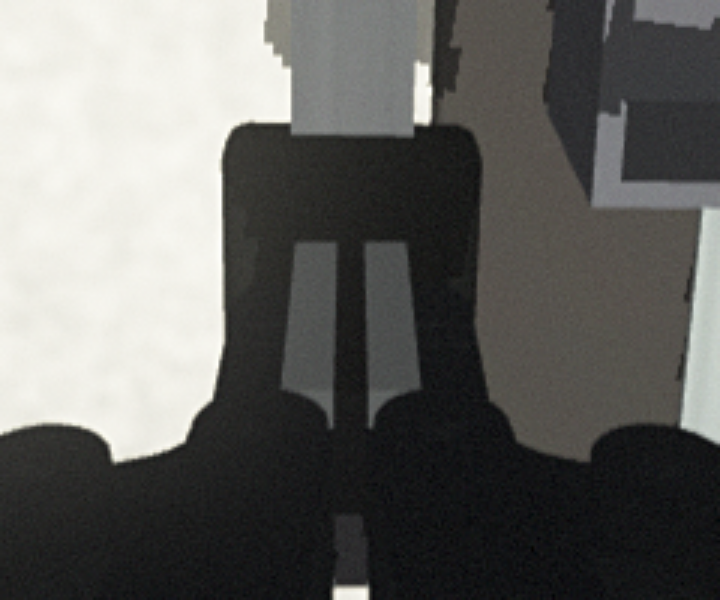

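The picture shows the pad tips ending near row 300, about 15 mm behind the nominal TCP. Contact should come near TCP z ≈ 59, so I continue in small steps.

{"method": "step_arm", "body": {"moves": "0 0 0.3 0 0 0;0 0 0.6 0 0 0;0 0 0.6 0 0 0"}}

```text
clock: 11.25
eef_pos: [483.7, -15.8, 65.0]
tcp_rot: [0.659, 0.752, -0.0, -0.0]
force: [0.3, 0.2, -0.7]
width: -0.2
grip_force: 0.0
```

{"method": "step_arm", "body": {"moves": "0 0 0.2 0 0 0;0 0 0.3 0 0 0"}}

```text
clock: 11.45
eef_pos: [484.0, -15.9, 62.3]
tcp_rot: [0.659, 0.752, -0.0, -0.0]
force: [1.2, 0.5, 1.9]
width: -0.1
grip_force: 1.4
```

{"method": "step_arm", "body": {"moves": "0 0 0.2 0 0 0;0 0 0.2 0 0 0"}}

```text
clock: 11.65
eef_pos: [484.1, -15.9, 60.7]
tcp_rot: [0.659, 0.752, 0.0, -0.0]
force: [-2.2, -0.2, 6.8]
width: 0.1
grip_force: 3.0
```

Contact came at z ≈ 62.5. I press slowly.

{"method": "step_arm", "body": {"moves": "0 0 0.1 0 0 0;0 0 0.2 0 0 0;0 0 0.3 0 0 0;0 0 0.4 0 0 0;0 0 0.5 0 0 0;0 0 0.6 0 0 0;0 0 0.6 0 0 0"}}

```text
clock: 12.35
eef_pos: [484.1, -16.0, 54.8]
tcp_rot: [0.659, 0.752, 0.0, -0.0]
force: [-1.6, 0.3, 5.8]
width: 0.1
grip_force: 3.0
```

```bash
python3 look.py e top
```

```text
12.35 [484.1 -16.   54.8] [-1.6  0.3  5.8] 0.1
top tube_a 0.73 xyz [-74. 108.  94.] 174
top tube_a 0.65 xyz [-23. 108.  94.] 148
top crushed 0.5 xyz [ 71. 107.  89.] 212
top hexbar 0.58 xyz [ 22. 107.  92.] 167
top hexbar 0.51 xyz [-187. -399.    5.] 55
top hexbar 0.32 xyz [ -27. -505.    4.] 1652
```

{"method": "step_arm", "body": {"moves": "0 0 0.05 0 0 0;0 0 0.1 0 0 0;0 0 0.15 0 0 0;0 0 0.2 0 0 0;0 0 0.2 0 0 0;0 0 0.2 0 0 0;0 0 0.2 0 0 0"}}

```text
clock: 13.25
eef_pos: [484.1, -16.0, 52.9]
tcp_rot: [0.659, 0.752, 0.0, -0.0]
force: [-0.9, -0.7, 5.9]
width: 0.0
grip_force: 3.0
```

```bash
python3 look.py f top
```

```text
13.25 [484.1 -16.   52.9] [-0.9 -0.7  5.9] 0.0
top tube_a 0.71 xyz [-23. 107.  96.] 174
top tube_a 0.65 xyz [-73. 108.  97.] 165
top crushed 0.62 xyz [ 71. 107.  92.] 179
top hexbar 0.46 xyz [ 22. 106.  96.] 133
```

{"method": "step_arm", "body": {"moves": "0 0 0.05 0 0 0;0 0 0.1 0 0 0;0 0 0.1 0 0 0;0 0 0.1 0 0 0;0 0 0.1 0 0 0;0 0 0.1 0 0 0;0 0 0.1 0 0 0"}}

```text
clock: 14.15
eef_pos: [484.1, -16.0, 51.9]
tcp_rot: [0.659, 0.752, 0.0, -0.0]
force: [-1.8, -0.6, 6.9]
width: -0.1
grip_force: 3.0
```

```bash
python3 look.py g top
```

```text
14.15 [484.1 -16.   51.9] [-1.8 -0.6  6.9] -0.1
top tube_a 0.72 xyz [-180. -399.    4.] 139
top tube_a 0.67 xyz [-73. 107.  98.] 162
top tube_a 0.5 xyz [-22. 107.  98.] 175
top crushed 0.78 xyz [ 68. 106.  93.] 152
top crushed 0.27 xyz [ -28. -506.    4.] 1659
top hexbar 0.63 xyz [ 19. 107.  97.] 146
```

{"method": "step_arm", "body": {"moves": "0 0 0.05 0 0 0;0 0 0.1 0 0 0;0 0 0.1 0 0 0;0 0 0.1 0 0 0;0 0 0.1 0 0 0;0 0 0.1 0 0 0;0 0 0.1 0 0 0"}}

```text
clock: 15.05
eef_pos: [484.1, -15.9, 50.9]
tcp_rot: [0.659, 0.752, 0.0, -0.0]
force: [-2.9, 0.2, 6.3]
width: 0.1
grip_force: 3.0
```

```bash
python3 look.py hh top
```

```text
15.05 [484.1 -15.9  50.9] [-2.9  0.2  6.3] 0.1
top tube_a 0.68 xyz [-74. 107.  99.] 190
top tube_a 0.63 xyz [-23. 107.  99.] 181
top tube_a 0.19 xyz [-8. 66. 77.] 6057
top crushed 0.58 xyz [ 71. 107.  95.] 180
top hexbar 0.62 xyz [ 21. 106.  98.] 166
```

{"method": "step_arm", "body": {"moves": "0 0 0.05 0 0 0;0 0 0.1 0 0 0;0 0 0.1 0 0 0;0 0 0.1 0 0 0;0 0 0.1 0 0 0;0 0 0.1 0 0 0"}}

```text
clock: 15.85
eef_pos: [484.1, -15.8, 49.9]
tcp_rot: [0.659, 0.752, 0.0, -0.0]
force: [-2.1, 0.8, 6.0]
width: 0.1
grip_force: 3.0
```

```bash
python3 look.py i top
```

```text
15.85 [484.1 -15.8  49.9] [-2.1  0.8  6. ] 0.1
top tube_a 0.66 xyz [-73. 107. 100.] 186
top tube_a 0.56 xyz [-22. 105. 100.] 165
top crushed 0.69 xyz [ 71. 106.  96.] 205
top hexbar 0.59 xyz [-9. 67. 78.] 6384
top hexbar 0.55 xyz [ 21. 106.  99.] 175
```

{"method": "step_arm", "body": {"moves": "0 0 0.05 0 0 0;0 0 0.1 0 0 0;0 0 0.1 0 0 0;0 0 0.1 0 0 0;0 0 0.1 0 0 0;0 0 0.1 0 0 0"}}

```text
clock: 16.65
eef_pos: [484.1, -15.8, 48.9]
tcp_rot: [0.659, 0.752, 0.0, -0.0]
force: [-1.7, 0.1, 6.1]
width: 0.0
grip_force: 2.9
```

```bash
python3 look.py j top
```

```text
16.65 [484.1 -15.8  48.9] [-1.7  0.1  6.1] 0.0
top tube_a 0.71 xyz [-24.  83.  98.] 169
top tube_a 0.45 xyz [-75.  75.  97.] 156
top crushed 0.75 xyz [ 71. 107.  97.] 216
top hexbar 0.63 xyz [ 21. 106. 100.] 181
```

Both tubes are rolling, so I hold still.

{"method": "step_arm", "body": {"moves": "0 0 0 0 0 0;0 0 0 0 0 0;0 0 0 0 0 0;0 0 0 0 0 0;0 0 0 0 0 0;0 0 0 0 0 0;0 0 0 0 0 0;0 0 0 0 0 0;0 0 0 0 0 0;0 0 0 0 0 0"}}

```text
clock: 17.85
eef_pos: [484.1, -15.8, 48.9]
tcp_rot: [0.659, 0.752, 0.0, -0.0]
force: [-1.2, 0.6, 5.7]
width: 0.3
grip_force: 2.7
```

```bash
python3 look.py k top; python3 -c "
import cv2;I=cv2.imread('pics/k_top.png');cv2.imwrite('pics/k.png',cv2.resize(I[150:300,190:390],(800,600)))"
```

```text
17.85 [484.1 -15.8  48.9] [-1.2  0.6  5.7] 0.3
top crushed 0.65 xyz [ 70. 106.  98.] 176
top crushed 0.4 xyz [-13.  71.  79.] 6572
top hexbar 0.74 xyz [ 19. 106. 100.] 172
```

View pics/k.png

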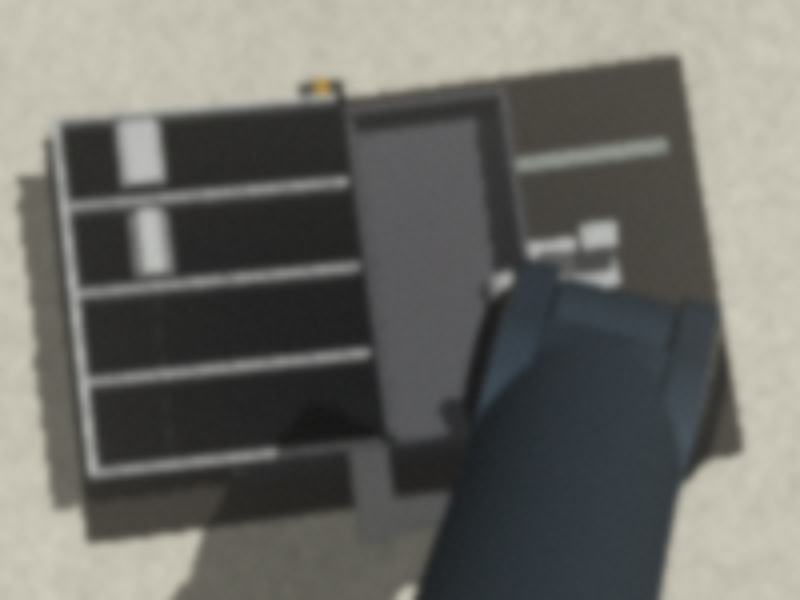

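The crushed tube and hex bar stay put at (140,150) and (152,240). The tubes left the ramp, and one end shows in the outer pocket at (500,280). I release the paddle slowly and go to the handle.

{"method": "step_arm", "body": {"moves": "0 0 -0.3 0 0 0;0 0 -0.6 0 0 0;0 0 -0.9 0 0 0;0 0 -1.2 0 0 0;0 0 -1.5 0 0 0;0 0 -3 0 0 0;0 0 -6 0 0 0;0 0 -9 0 0 0;0 0 -9 0 0 0"}}

```text
clock: 18.95
eef_pos: [486.9, -16.0, 141.8]
tcp_rot: [0.659, 0.752, 0.003, 0.002]
force: [-0.1, 0.5, 0.1]
width: 0.1
grip_force: 0.0
```

{"method": "step_arm", "body": {"moves": "-3.5 12.9 0 0 0 0;-3.5 12.9 0 0 0 0;-3.5 12.9 0 0 0 0;-3.5 12.9 0 0 0 0;-3.5 12.9 0 0 0 0;-3.5 12.9 0 0 0 0", "jaw": 100}}

```text
clock: 19.55
eef_pos: [615.0, -33.5, 137.6]
tcp_rot: [0.659, 0.752, -0.001, -0.001]
force: [0.6, 1.3, 0.5]
width: 84.9
grip_force: 0.0
```

```bash
python3 look.py l side top; python3 - <<'E'
from h import *
s=ctrl.sense(); I,D=ctrl.snapshot("wrist"); cv2.imwrite("pics/w5.png",I)
T=wcloud(np.ones(D.shape,bool),D,s); W=R.from_quat(s["tcp_rot"]).apply(T)+s["eef_pos"]
k=(W[:,2]>74)&(W[:,2]<90)&(abs(W[:,0]-618)<25)&(abs(W[:,1]+34)<25)
r=cv2.minAreaRect(W[k][:,:2].astype(np.float32)); d=np.r_[r[0],60]-s["eef_pos"]; print(k.sum(),r,"tool d",R.from_quat(s["tcp_rot"]).inv().apply(d))
for x in ctrl.silhouettes("tube_a","wrist")[:3]:
    P=wcloud(x["mask"],D,s); P=R.from_quat(s["tcp_rot"]).apply(P)+s["eef_pos"]-[602.4,91.2,0]; m=np.median(P,0); print(x["confidence"],[m@[.9918,.1281,0],m@[-.1281,.9918,0],m[2]])
E
```

```text
19.55 [615.  -33.5 137.6] [0.6 1.3 0.5] 84.9
side hexbar 0.55 xyz [ 22. 102.  82.] 96
side hexbar 0.47 xyz [-50. 361.  32.] 330
top tube_a 0.63 xyz [-172. -400.    4.] 193
top crushed 0.63 xyz [ 69. 109.  79.] 196
top hexbar 0.47 xyz [ 21. 109.  83.] 149
top hexbar 0.34 xyz [-12.  51.  65.] 10135
952 ((617.3432006835938, -34.18223190307617), (13.587384223937988, 20.503305435180664), 7.734114646911621) tool d [-0.93374927  0.82279624 78.69571193]
0.61 [np.float64(-21.28413351384857), np.float64(-75.19399143325917), np.float64(33.99666436606794)]
```

View pics/w5.png

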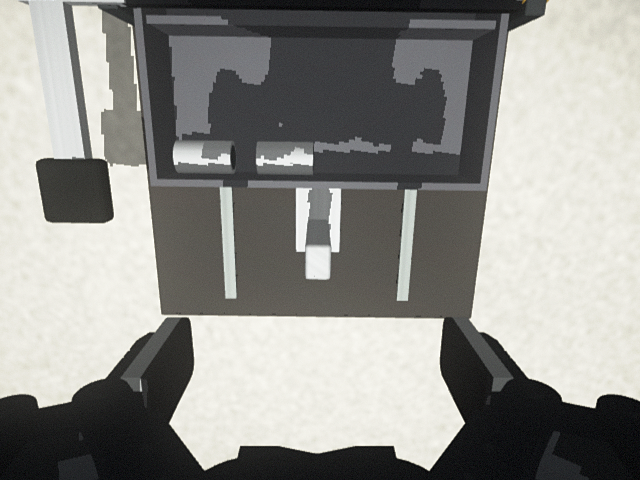

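Both tubes lie in the outer pocket at (205,156) and (285,157). I descend, pinch the handle, and draw the tray out gently.

{"method": "step_arm", "body": {"moves": "-0.1 0.1 4 0 0 0;-0.1 0.1 8 0 0 0;-0.1 0.1 9 0 0 0;-0.1 0.1 9 0 0 0"}}

```text
clock: 20.45
eef_pos: [616.6, -34.4, 47.1]
tcp_rot: [0.659, 0.752, -0.001, -0.001]
force: [0.2, -0.0, 0.4]
width: 85.5
grip_force: 0.0
```

{"method": "step_arm", "body": {"moves": "0 0 0 0 0 0;0 0 0 0 0 0;0 0 0 0 0 0;0 0 0 0 0 0;0 0 0 0 0 0;0 0 0 0 0 0", "jaw": 0, "force": 40}}

```text
clock: 21.05
eef_pos: [617.3, -34.5, 49.3]
tcp_rot: [0.659, 0.752, 0.0, -0.001]
force: [-3.5, 0.2, 5.4]
width: 13.0
grip_force: 40.4
```

{"method": "step_arm", "body": {"moves": "-0.4 0 0 0 0 0;-1 0 0 0 0 0;-1.8 0 0 0 0 0;-2.6 0 0 0 0 0;-3.4 0 0 0 0 0;-4.2 0 0 0 0 0;-5 0 0 0 0 0;-5.8 0 0 0 0 0;-6.6 0 0 0 0 0;-7.2 0 0 0 0 0;-7.6 0 0 0 0 0;-7.8 0 0 0 0 0"}}

```text
clock: 22.25
eef_pos: [626.5, -112.4, 49.3]
tcp_rot: [0.66, 0.752, -0.0, -0.001]
force: [-4.4, 1.3, 8.1]
width: 12.9
grip_force: 40.6
```

{"method": "step_arm", "body": {"moves": "-0.3 0 0 0 0 0;-0.5 0 0 0 0 0;-0.7 0 0 0 0 0;-0.9 0 0 0 0 0;-0.9 0 0 0 0 0"}}

```text
clock: 22.75
eef_pos: [627.1, -117.9, 49.2]
tcp_rot: [0.659, 0.752, 0.001, -0.004]
force: [-8.5, 5.7, 10.9]
width: 13.4
grip_force: 41.1
```

The tray is at its outer stop. I release it and go back to the paddle.

{"method": "step_arm", "body": {"moves": "0.3 0 0 0 0 0;0.3 0 0 0 0 0"}}

```text
clock: 22.95
eef_pos: [627.1, -117.8, 49.3]
tcp_rot: [0.659, 0.752, -0.001, -0.001]
force: [-5.7, 1.1, 8.0]
width: 13.2
grip_force: 40.6
```

{"method": "step_arm", "body": {"moves": "0 0 0 0 0 0;0 0 0 0 0 0;0 0 0 0 0 0;0 0 -3 0 0 0;0 0 -7 0 0 0;0 0 -9 0 0 0;0 0 -9 0 0 0", "jaw": 100}}

```text
clock: 23.65
eef_pos: [631.3, -118.4, 142.1]
tcp_rot: [0.659, 0.752, 0.002, 0.003]
force: [0.5, -0.3, -0.1]
width: 85.5
grip_force: 0.0
```

{"method": "step_arm", "body": {"moves": "12 -12.9 0 0 0 0;12 -12.9 0 0 0 0;12 -12.9 0 0 0 0;12 -12.9 0 0 0 0;12 -12.9 0 0 0 0;12 -12.9 0 0 0 0;12 -12.9 0 0 0 0", "jaw": 0}}

```text
clock: 24.35
eef_pos: [486.2, -16.4, 138.4]
tcp_rot: [0.659, 0.752, 0.0, 0.001]
force: [-0.7, -1.0, -0.0]
width: 0.3
grip_force: 0.0
```

```bash
python3 look.py m top; python3 - <<'E'
from h import *
s=ctrl.sense(); I,D=ctrl.snapshot("wrist"); cv2.imwrite("pics/w6.png",I)
for x in ctrl.silhouettes("tube_a","wrist")[:3]:
    P=wcloud(x["mask"],D,s); P=R.from_quat(s["tcp_rot"]).apply(P)+s["eef_pos"]-[602.4,91.2,0]; m=np.median(P,0); print(x["confidence"],[m@[.9918,.1281,0],m@[-.1281,.9918,0],m[2]])
E
```

```text
24.35 [486.2 -16.4 138.4] [-0.7 -1.  -0. ] 0.3
top tube_a 0.34 xyz [ -27. -506.    4.] 1610
top crushed 0.48 xyz [ 70. 109.  80.] 170
0.65 [np.float64(-24.39688279507055), np.float64(-155.51987654066969), np.float64(33.39214768780275)]
0.28 [np.float64(-29.836543191303576), np.float64(-55.245375226040956), np.float64(16.57795924190971)]
```

{"method": "step_arm", "body": {"moves": "0 0 3 0 0 0;0 0 6 0 0 0;0 0 7.2 0 0 0;0 0 7.5 0 0 0;0 0 7.8 0 0 0;0 0 8.1 0 0 0;0 0 8.4 0 0 0;0 0 8.7 0 0 0;0 0 9 0 0 0;0 0 9.1 0 0 0;0 0 9.2 0 0 0;0 0 9.2 0 0 0"}}

```text
clock: 25.85
eef_pos: [484.5, -15.8, 47.5]
tcp_rot: [0.659, 0.752, 0.0, -0.001]
force: [-4.1, -0.5, 6.3]
width: 0.0
grip_force: 2.7
```

```bash
python3 look.py n top
```

```text
25.85 [484.5 -15.8  47.5] [-4.1 -0.5  6.3] 0.0
top tube_a 0.55 xyz [ -19. -158.   33.] 102
top crushed 0.66 xyz [-14.  69.  80.] 6657
top crushed 0.49 xyz [ 71. 106.  99.] 161
top crushed 0.43 xyz [ -21. -158.   34.] 104
top hexbar 0.71 xyz [10. 12. 56.] 13806
top hexbar 0.53 xyz [ 21. 105. 102.] 164
```

{"method": "step_arm", "body": {"moves": "0 0 0.05 0 0 0;0 0 0.1 0 0 0;0 0 0.15 0 0 0;0 0 0.2 0 0 0;0 0 0.2 0 0 0;0 0 0.2 0 0 0;0 0 0.2 0 0 0"}}

```text
clock: 26.75
eef_pos: [484.5, -15.6, 45.6]
tcp_rot: [0.659, 0.752, 0.0, -0.001]
force: [-4.7, -1.0, 5.2]
width: 0.2
grip_force: 2.6
```

```bash
python3 look.py o top
```

```text
26.75 [484.5 -15.6  45.6] [-4.7 -1.   5.2] 0.2
top tube_a 0.69 xyz [-12.  71.  82.] 6770
top tube_a 0.5 xyz [ -20. -158.   33.] 115
top crushed 0.72 xyz [ 70. 104. 101.] 192
top crushed 0.35 xyz [ -27. -505.    4.] 1586
top hexbar 0.52 xyz [ 21. 105. 104.] 164
```

{"method": "step_arm", "body": {"moves": "0 0 0.05 0 0 0;0 0 0.1 0 0 0;0 0 0.15 0 0 0;0 0 0.2 0 0 0;0 0 0.25 0 0 0;0 0 0.3 0 0 0;0 0 0.3 0 0 0;0 0 0.3 0 0 0"}}

```text
clock: 27.75
eef_pos: [484.9, -15.4, 42.7]
tcp_rot: [0.659, 0.752, 0.0, -0.001]
force: [-4.4, 0.3, 5.1]
width: -0.1
grip_force: 2.6
```

```bash
python3 look.py p top
```

```text
27.75 [484.9 -15.4  42.7] [-4.4  0.3  5.1] -0.1
top crushed 0.55 xyz [ 71. 104. 105.] 188
top hexbar 0.6 xyz [ 21. 103. 107.] 179
```

{"method": "step_arm", "body": {"moves": "0 0 0.05 0 0 0;0 0 0.1 0 0 0;0 0 0.15 0 0 0;0 0 0.2 0 0 0;0 0 0.2 0 0 0;0 0 0.2 0 0 0;0 0 0.2 0 0 0"}}

```text
clock: 28.65
eef_pos: [485.1, -15.2, 40.7]
tcp_rot: [0.659, 0.752, 0.001, -0.0]
force: [-3.7, 1.3, 5.1]
width: 0.2
grip_force: 2.5
```

```bash
python3 look.py q top
```

```text
28.65 [485.1 -15.2  40.7] [-3.7  1.3  5.1] 0.2
top tube_a 0.61 xyz [ -20. -158.   33.] 84
top crushed 0.62 xyz [ 72. 103. 107.] 214
top crushed 0.46 xyz [ 29. -75.  16.] 5273
top hexbar 0.65 xyz [ 31. -74.  16.] 5135
top hexbar 0.64 xyz [ 20. 103. 110.] 182
top hexbar 0.39 xyz [-50. 369.  47.] 513
```

{"method": "step_arm", "body": {"moves": "0 0 0.05 0 0 0;0 0 0.1 0 0 0;0 0 0.15 0 0 0;0 0 0.2 0 0 0;0 0 0.2 0 0 0;0 0 0.2 0 0 0;0 0 0.2 0 0 0"}}

```text
clock: 29.55
eef_pos: [485.4, -15.1, 38.8]
tcp_rot: [0.659, 0.752, 0.001, -0.0]
force: [-3.2, 1.1, 5.3]
width: -0.2
grip_force: 2.5
```

```bash
python3 look.py r top
```

```text
29.55 [485.4 -15.1  38.8] [-3.2  1.1  5.3] -0.2
top tube_a 0.66 xyz [ -22. -158.   33.] 105
top crushed 0.72 xyz [ 72. 103. 109.] 210
top crushed 0.43 xyz [ 19. 102. 112.] 199
top hexbar 0.47 xyz [ 19. 102. 113.] 168
top hexbar 0.34 xyz [-13.  70.  88.] 6699
```

{"method": "step_arm", "body": {"moves": "0 0 0.05 0 0 0;0 0 0.1 0 0 0;0 0 0.15 0 0 0;0 0 0.2 0 0 0;0 0 0.2 0 0 0;0 0 0.2 0 0 0;0 0 0.2 0 0 0"}}

```text
clock: 30.45
eef_pos: [485.7, -15.0, 36.9]
tcp_rot: [0.659, 0.752, 0.001, -0.0]
force: [-2.1, 1.5, 6.0]
width: -0.1
grip_force: 2.5
```

```bash
python3 look.py s top
```

```text
30.45 [485.7 -15.   36.9] [-2.1  1.5  6. ] -0.1
top tube_a 0.56 xyz [ -22. -158.   33.] 110
top crushed 0.78 xyz [ 70. 100. 111.] 192
top hexbar 0.6 xyz [ 19. 100. 115.] 141
```

Both read slightly lower, at y=100. I hold a moment to see whether they slide.

{"method": "step_arm", "body": {"moves": "0 0 0.05 0 0 0;0 0 0.1 0 0 0;0 0 0.1 0 0 0;0 0 0.1 0 0 0;0 0 0.1 0 0 0;0 0 0.1 0 0 0"}}

```text
clock: 31.25
eef_pos: [485.9, -15.0, 35.9]
tcp_rot: [0.659, 0.752, 0.001, 0.0]
force: [-2.4, 0.9, 5.5]
width: 0.2
grip_force: 2.4
```

```bash
python3 look.py t top
```

```text
31.25 [485.9 -15.   35.9] [-2.4  0.9  5.5] 0.2
top crushed 0.68 xyz [ 70.  72. 103.] 196
top hexbar 0.46 xyz [-50. 370.  47.] 506
top hexbar 0.43 xyz [ 19.  70. 106.] 190
top hexbar 0.39 xyz [-12.  71.  92.] 6468
```

{"method": "step_arm", "body": {"moves": "0 0 0.05 0 0 0;0 0 0.1 0 0 0;0 0 0.15 0 0 0;0 0 0.2 0 0 0;0 0 0.2 0 0 0;0 0 0.2 0 0 0;0 0 0.2 0 0 0"}}

```text
clock: 32.15
eef_pos: [486.2, -15.0, 33.8]
tcp_rot: [0.659, 0.752, 0.001, 0.0]
force: [-1.9, 2.2, 4.4]
width: -0.1
grip_force: 2.1
```

```bash
python3 look.py u top
```

```text
32.15 [486.2 -15.   33.8] [-1.9  2.2  4.4] -0.1
top tube_a 0.59 xyz [ -23. -158.   33.] 129
top crushed 0.72 xyz [ 67. -36.  29.] 188
top crushed 0.33 xyz [-179. -400.    4.] 165
top hexbar 0.61 xyz [ 19. -43.  30.] 171
```

Both are in the inner pocket. I release the paddle slowly, move clear, and check.

{"method": "step_arm", "body": {"moves": "0 0 -0.4 0 0 0;0 0 -0.8 0 0 0;0 0 -1.2 0 0 0;0 0 -1.6 0 0 0;0 0 -2 0 0 0;0 0 -2.4 0 0 0;0 0 -2.8 0 0 0;0 0 -3.3 0 0 0;0 0 -6 0 0 0;0 0 -10 0 0 0;0 0 -14 0 0 0;0 0 -14 0 0 0"}}

```text
clock: 33.55
eef_pos: [487.2, -14.4, 176.4]
tcp_rot: [0.658, 0.753, 0.003, 0.001]
force: [0.2, -0.0, -0.4]
width: -0.1
grip_force: 0.0
```

{"method": "step_arm", "body": {"moves": "-10 0 -4 0 0 0;-15 0 -4 0 0 0;-20 0 -4 0 0 0;-20 0 -4 0 0 0;-20 0 -4 0 0 0;-20 0 -4 0 0 0;-20 0 -4 0 0 0"}}

```text
clock: 34.25
eef_pos: [510.8, -211.3, 211.0]
tcp_rot: [0.658, 0.753, 0.0, -0.002]
force: [-0.9, 1.2, -0.8]
width: 0.0
grip_force: 0.0
```

```bash
python3 look.py v top side; python3 -c "
import cv2,numpy as np;I=cv2.imread('pics/v_side.png');J=cv2.imread('pics/v_top.png')
cv2.imwrite('pics/v.png',np.hstack([cv2.resize(I[120:330,250:460],(400,400)),cv2.resize(J[140:320,190:390],(400,400))]))"
```

```text
34.25 [ 510.8 -211.3  211. ] [-0.9  1.2 -0.8] 0.0
top tube_a 0.62 xyz [ -25. -157.   33.] 118
top crushed 0.57 xyz [ 69. -39.  28.] 177
top hexbar 0.67 xyz [ 18. -42.  31.] 114
side crushed 0.57 xyz [  -0. -132.   30.] 3406
side hexbar 0.32 xyz [   0. -132.   30.] 3383
```

View pics/v.png

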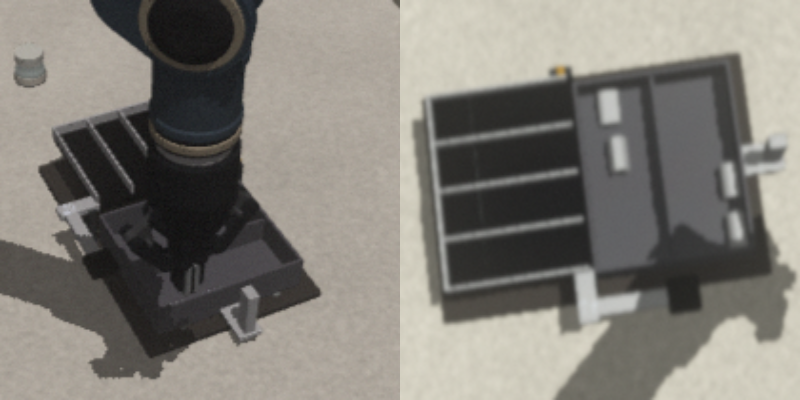

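In the right half, the crushed tube and hex bar lie in the inner pocket at (608,105) and (618,152). The two tubes lie in the outer pocket at (728,180) and (735,225). The ramp is down and the arm is clear.

```bash
python3 -c "
from plant import ctrl; print(ctrl.finish_job())"
```

```text
the job is handed in; nothing more can be done
None
```

The job is handed in: in the last picture both round tubes were in the outer pocket, the crushed tube and hex bar in the inner pocket, and the ramp back down, at 34 s on the clock; the hand-in returned no verdict.

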